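Seat the four-socket tube head in the mixer's keyed slot

TASK

Fit the tube head with the four large sockets onto the tube mixer: pick it up by its grip bar, turn it above the drive plate until the key under it lines up with the slot, and press lightly so that it drops fully home and sits flat on the plate, then let go. Either way round will do. Leave the head with the eight small sockets parked where it is.

Things in the scene. Friction and masses are not known exactly. Their poses are not given: they have to be found in the camera images.
- head4_center (a point): Axis, half-way up, of an aluminium disc 100 mm across, 20 thick, FOUR 26 mm dark sockets in its top, about 0.3 kg. On top a grey grip bar 44 long (own x), 14 thick (y), 45 high; under it a key 50 long (x, in line with the bar), 14 wide, 14 deep. From here: key foot 39.5 below, disc top 5.5 below, bar top 39.5 above; z up. Starts upright on a fixed white frame 18 mm high, key hanging free in it.
- head8_center (a point): Centre of the other tube head: same size, bar and key, but EIGHT small dark sockets (12 mm across), parked on a like frame. Not to be used. Which place holds which head varies.
- slot (a point): Centre of the slot's mouth in the square steel plate (110 mm) on the mixer, a fixed white box 190 x 150 mm. Level with the plate's top, 75 mm above the bench. Slot 68 mm long (own x), 28 wide (y), 16 deep, 3 mm bevel; z up. Head home: disc on the plate, head's centre 25.5 mm above this point. The key enters within about 15 degrees of the slot's line, either way round.

How it is judged (in metres and radians):
At the end, for the whole second after the job is handed in: The four-socket head is down in the slot: its centre less than 30 mm above the plate's top (25.5 mm when fully home) and within 15 mm of the slot's centre sideways, its key within 20 degrees of the slot's line (either way round), upright within 6 degrees (horizontal distance between head4_center and slot below 0.015 m and z of head4_center in the frame of slot below 0.03 m and angle between the x axis of head4_center and the x axis of slot, either way round below 0.35 rad and angle between head4_center's own z axis and vertical below 0.1 rad); the robot touches nothing.
It fails at once if the head is pressed or dropped on the mixer with more than 80 N (contact force between head4 and mixer above 80 N).
It fails at once if the eight-socket head is moved more than 30 mm (distance of head8_center from where it was at the start of the episode above 0.03 m).
It also fails if it takes over 42 s, if anything falls off the work surface, if the arm or the gripper's body presses on something with over 40 N, if the wrist force passes 120 N, or if a joint passes its speed limit or range.

ROBOT

A 6-joint arm with a two-finger parallel gripper is mounted at the origin on the work surface. World frame = base frame: x ahead of the robot, y to its left, z up, the work surface at z = 0. Lengths are in mm, angles in rad, forces in N, time in s.
With the tool pointing down it reaches from about 350 to 775 mm from the base axis. Payload 7.3 kg.
Tool frame: the origin (TCP) lies on the centre line of the jaws, within the pads' length; the fingertips stand 17 mm ahead of it and the grasp point (between the pads) lies 2 mm behind it; z points along the fingers, y is the line along which they close (so a half turn about z gives the same grasp; the last joint's range is limited). The gripper opens to 92 mm and grips with 3 to 60 N. Pads are 19 mm wide; open, the fingers measure 130 mm over their backs; the gripper's body (75 mm by 190 mm) begins 47 mm behind the grasp point.
Start: joints at [1.061, 0.342, 1.524, -0, 1.275, -0.146], TCP at [186.796, 490.663, 243.741] pointing down, gripper open.
Joint ranges: [-2.53, 2.53], [-0.77, 2.02], [0.04, 2.7], [-1, 4.14], [0.28, 2.66], [-3.11, 3.11]. Speed limits (rad/s): [2.57, 2.57, 3.14, 3.14, 3.14, 3.14].

INTERFACE

Orientations are given as [roll, pitch, yaw] about the fixed x, y, z axes, in that order (R = Rz(yaw) Ry(pitch) Rx(roll)).
In Python, from plant import bot gives the robot as it stands. The module is installed in compiled form; this text tells all that it offers.
- The arm moves only by the shell command python3 -m pendant 'ROWS'. ROWS is JSON, a list of rows, each a list of 3 entries, a list of its own where there are three numbers: the shift along the world's x, y, z as a fraction of full scale, then the turn, a rotation vector about the world's x, y, z as a fraction of full scale, then the opening, from -1 (shut) to 1 (fully open), so that 0 is half open. In form: [[[tx, ty, tz], [rx, ry, rz], claw], ...]. A call has exactly 10 rows; each row shifts and turns the commanded pose from where the row before left it; what a row does not reach is not made up. Full scale, the value 1, is 30 mm for a shift and 0.12 rad for a turn. A row lasts 1/12 s, in which the tool goes at most 41.7 mm and 7.16 degrees, less where a joint would pass 70% of its speed; a pose out of reach is approached as far as the arm can. A call with a number of a shift or a turn outside -1 to 1 is refused whole. A call with a gripper value outside its range is refused whole. The fingers move at their own pace and stop on an object; the grip force is fixed at half the most. Time passes only in rows, so rows that do not move let the fingers close, or fill a call up. It gives the time, the measured TCP pose, the force, the opening and the grip force at its end, in the units of the state.
- bot.get_obs(): the state, without advancing time (a new reading comes with each control period).
- bot.capture(name): name is "side" or "top" or "wrist"; returns the picture (420x560x3 uint8, blue, green, red); there is no depth.
- bot.camera_params(name): a dict with "fovy" (degrees; the focal length in pixels is half the picture's height over the tangent of half this angle, whatever the lens; pixels are square), "cx", "cy" (the principal point, pixels), "camera_from_world" (4x4, takes a point from world to camera coordinates). Camera axes: x right, y down, z forward; pixel columns grow to the right and rows downward; lengths in mm; the calibration is good to about 2 mm. A picture is of the moment at which its call begins: read the wrist's pose just before it. camera_params takes no time and is no camera call; for the wrist camera it gives the pose at the moment of the call.
- bot.close_job(): hands the job in; it is judged then, once.
The state is a dict: "time": time; "joint_positions": joint angles; "dq": joint speeds; "tau": joint torques, N m; "tool_pos": TCP position; "tcp_rot": TCP orientation; "contact_force": force on the tool from outside, world axes, zero at the start; "moment": the same for the moment, N m; "grip_width": finger opening in mm; "finger_force": force on a finger pad.
Only numpy, scipy, OpenCV 4.12 (cv2) and the standard library are available. Lean on these libraries where they do the work, as an engineer would, in place of code of your own. Each camera call takes 0.05 s, during which the arm holds its last target. There are 200 camera calls.

## Working session

There is one attempt and no reset: what is moved stays moved. The work goes in short steps, Python scripts to look and compute and a shell command to move; the robot and the scene stay as the last step left them, time stands still between calls to the robot, and variables do not carry over. Pictures are saved under pics/ and viewed, at most 10 in all, crops included, and the job is handed in when it is done.

```bash
mkdir -p pics; python3 - <<'E'
from plant import bot
import cv2
for n in("top","side"):
    cv2.imwrite(f"pics/{n}0.png",bot.capture(n)); p=bot.camera_params(n); print(n,p)
o=bot.get_obs();print(o)
E
```

```text
top {'fovy': 53.43442204627933, 'cx': 276.88134697035724, 'cy': 213.0190702531777, 'camera_from_world': array([[-2.20267237e-02, -9.99727657e-01,  7.70945126e-03,
         3.24158737e+01],
       [-9.95915620e-01,  2.12660557e-02, -8.77486901e-02,
         5.48368066e+02],
       [ 8.75608427e-02, -9.61077908e-03, -9.96112811e-01,
         9.26843886e+02],
       [ 0.00000000e+00,  0.00000000e+00,  0.00000000e+00,
         1.00000000e+00]])}
side {'fovy': 47.52175016232515, 'cx': 290.7517733879771, 'cy': 217.19498138619485, 'camera_from_world': array([[ 9.65286564e-01, -2.61147195e-01, -4.89806111e-03,
        -5.09336942e+02],
       [-1.79957470e-01, -6.51357014e-01, -7.37122344e-01,
         2.13823093e+02],
       [ 1.89307046e-01,  7.12415738e-01, -6.75741562e-01,
         7.63866225e+02],
       [ 0.00000000e+00,  0.00000000e+00,  0.00000000e+00,
         1.00000000e+00]])}
{'time': 0.1, 'joint_positions': array([ 1.06101590e+00,  3.42626685e-01,  1.52492122e+00, -5.19308407e-06,
        1.27541084e+00, -1.45967976e-01]), 'dq': array([ 0.00039535, -0.00141921, -0.00308031, -0.00031371,  0.00190525,
        0.00181663]), 'tau': array([ 1.36507129e-03, -4.32002699e+01, -2.44693851e+01,  7.19034160e-02,
        5.25773806e-02, -6.02084015e-05]), 'tool_pos': array([186.61105164, 490.34699625, 243.12822922]), 'tcp_rot': array([-3.14024037e+00, -1.93784033e-04,  2.77778159e+00]), 'contact_force': array([-0.54086859,  0.02078127,  0.36124273]), 'moment': array([-0.00105581,  0.02626516,  0.01553254]), 'finger_force': 0.0, 'grip_width': 91.9988335330331}
```

View pics/top0.png

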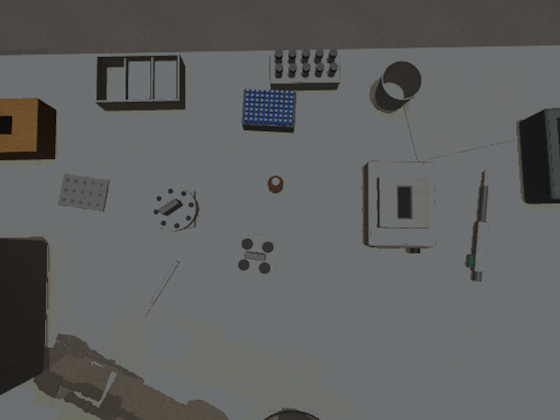

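View pics/side0.png

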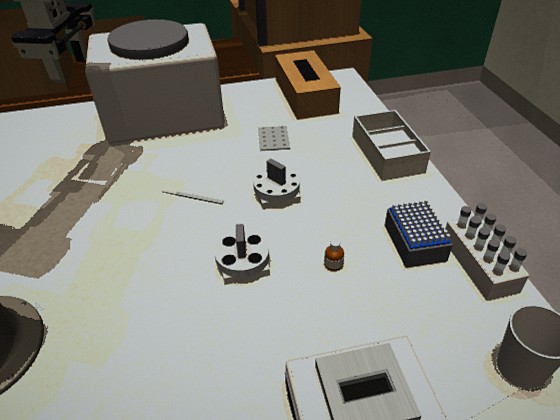

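The top view shows the four-socket head near (256,254), the slot near (405,202) and head8 near (175,209). The side view agrees. Next I measure them by masks.

```bash
cat > h.py <<'E'
import numpy as np, cv2
def ray(p,uv,z,shape=(420,560)):
    f=shape[0]/2/np.tan(np.radians(p["fovy"])/2); M=p["camera_from_world"]; R=M[:3,:3]; c=-R.T@M[:3,3]
    d=R.T@np.array([(uv[0]-p["cx"])/f,(uv[1]-p["cy"])/f,1]); return (c+d*(z-c[2])/d[2])
def blobs(img,box,lo,hi,amin=20):
    x0,y0,x1,y1=box; g=cv2.cvtColor(img,cv2.COLOR_BGR2GRAY)
    m=np.zeros_like(g); m[y0:y1,x0:x1]=cv2.inRange(g[y0:y1,x0:x1],lo,hi)
    return [(cv2.contourArea(c),cv2.minAreaRect(c),cv2.boxPoints(cv2.minAreaRect(c))) for c in cv2.findContours(m,cv2.RETR_EXTERNAL,cv2.CHAIN_APPROX_NONE)[0] if cv2.contourArea(c)>amin]
def axis(p,box,z):
    P=np.array([ray(p,q,z)[:2] for q in box]); e=[P[1]-P[0],P[2]-P[1]]; l=[np.linalg.norm(v) for v in e]
    i=int(np.argmax(l)); return P.mean(0).round(1),np.degrees(np.arctan2(e[i][1],e[i][0])).round(1),np.round(l,1)
E
python3 - <<'E'
import cv2
from h import *
from plant import bot
for n,B in(("top",((225,225,290,285),(380,170,430,235))),("side",((205,215,280,290),(325,360,405,419)))):
    im=cv2.imread(f"pics/{n}0.png"); p=bot.camera_params(n)
    for b,z in zip(B,(38,75)):
        print(n,b)
        for a,r,bx in blobs(im,b,0,45): print(a,np.round(r[0],1),ray(p,r[0],z).round(1),axis(p,bx,z))
t=cv2.imread("pics/top0.png"); a=cv2.resize(t[215:295,215:300],None,fx=4.5,fy=4.5,interpolation=0); b=cv2.resize(t[160:240,365:445],None,fx=4.5,fy=4.5,interpolation=0)
cv2.imwrite("pics/c1.png",np.clip(np.hstack([a,b]).astype(float)*1.7,0,255))
E
```

```text
top (225, 225, 290, 285)
top (380, 170, 430, 235)
327.5 [404. 202.] [ 562.5 -254.8   75. ] (array([ 562.6, -254.9]), np.float64(177.1), array([26.1, 65.4]))
side (205, 215, 280, 290)
85.0 [228.5 259.5] [426.   51.1  38. ] (array([426.1,  51.2]), np.float64(42.4), array([23.2, 22.4]))
87.0 [254.5 257.5] [472.   43.5  38. ] (array([472. ,  43.6]), np.float64(-15.4), array([23.6, 22. ]))
107.0 [241.  247.3] [453.3  75.1  38. ] (array([453.4,  75.6]), np.float64(-97.4), array([14.7, 51.1]))
74.0 [229. 241.] [434.8  97.   38. ] (array([434.8,  97.1]), np.float64(-15.4), array([22.6, 21. ]))
70.0 [253.5 239. ] [479.9  90.   38. ] (array([480. ,  90.1]), np.float64(-102.3), array([20.8, 21.1]))
side (325, 360, 405, 419)
868.0 [365.5 386.7] [ 561.4 -258.4   75. ] (array([ 561.7, -258.2]), np.float64(-2.1), array([69.9, 27.5]))[ WARN:0@0.154] global loadsave.cpp:1063 imwrite_ Unsupported depth image for selected encoder is fallbacked to CV_8U.
```

View pics/c1.png

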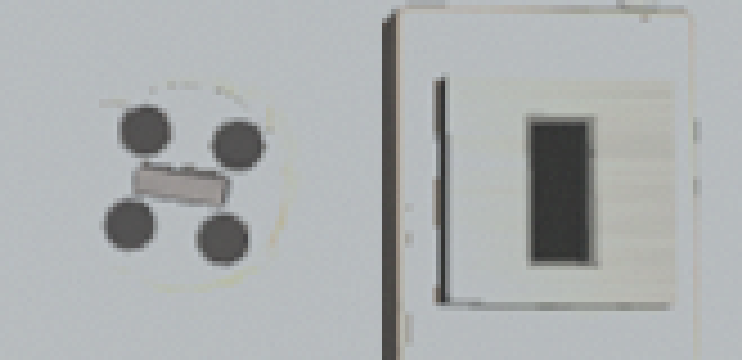

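The crop shows the four sockets around a bar that slopes about 9° in the picture. The slot is upright at crop (560,190). From the side view the head's axis is at about (453,70) with the bar at about 80°. The slot is at about (562,-256.5), at -2.5°.

```bash
python3 -m pendant '[[[0,-1,0],[0,0,-0.8],1],[[0,-1,0],[0,0,-0.8],1],[[0,-1,0],[0,0,-0.8],1],[[0.9,-1,0],[0,0,-0.8],1],[[0.9,-1,0],[0,0,-0.8],1],[[0.9,-1,0],[0,0,-0.8],1],[[0.9,-1,0],[0,0,-0.8],1],[[0.9,-1,0],[0,0,-0.8],1],[[0.9,-1,0],[0,0,-0.8],1],[[0.9,-1,0],[0,0,-0.8],1]]'
python3 -m pendant '[[[0.37,-0.57,-0.2],[0,0,-0.5],1],[[0.37,-0.57,-0.2],[0,0,-0.5],1],[[0.37,-0.57,-0.2],[0,0,-0.5],1],[[0.37,-0.57,-0.2],[0,0,-0.5],1],[[0.37,-0.57,-0.2],[0,0,-0.5],1],[[0.37,-0.57,-0.2],[0,0,-0.5],1],[[0.37,-0.57,-0.2],[0,0,-0.5],1],[[0,0,0],[0,0,0],1],[[0,0,0],[0,0,0],1],[[0,0,0],[0,0,0],1]]'
python3 - <<'E'
from plant import bot
import cv2
from h import *
p=bot.camera_params("wrist"); im=bot.capture("wrist"); cv2.imwrite("pics/w1.png",im)
M=p["camera_from_world"]; print(p["fovy"],p["cx"],p["cy"],(-M[:3,:3].T@M[:3,3]).round(1)); print(bot.get_obs())
for a,r,bx in blobs(im,(0,0,560,420),0,45,100): print(a,np.round(r[0],1),ray(p,r[0],38).round(1))
E
```

```text
time: 0.93
tool_pos: [376.5, 188.9, 243.7]
tcp_rot: [-3.142, -0.0, 1.813]
contact_force: [0.6, 0.0, 0.6]
grip_width: 92.0
finger_force: 0.0
time: 1.77
tool_pos: [453.0, 71.3, 201.6]
tcp_rot: [-3.141, -0.0, 1.399]
contact_force: [0.2, 0.1, 0.3]
grip_width: 91.8
finger_force: 0.0
64.91966934188859 267.94840617522664 207.39228083825105 [464.4 143.1 342.7]
{'time': 1.8167, 'joint_positions': array([-1.08669644e-02,  2.63487144e-01,  1.76269457e+00,  2.62145927e-04,
        1.11565458e+00,  1.60737483e-01]), 'dq': array([ 9.29653691e-03, -6.02013357e-03,  5.05678707e-05, -4.61917067e-04,
       -1.50563615e-03,  3.39060447e-03]), 'tau': array([-4.66732839e-01, -3.65091026e+01, -2.24358970e+01,  5.47568046e-02,
        1.27147682e-02, -8.84928540e-04]), 'tool_pos': array([453.03465963,  71.55210245, 201.83630325]), 'tcp_rot': array([-3.14131446e+00, -1.93400822e-04,  1.39907659e+00]), 'contact_force': array([ 0.23098483,  0.05849636, -0.07631891]), 'moment': array([-0.10129375,  0.02289719,  0.05748077]), 'finger_force': 0.0, 'grip_width': 91.5855747818279}
73292.5 [279.5 330. ] [438.1 -77.8  38. ]
474.5 [293.  218.5] [471.3  43.5  38. ]
469.5 [245.  218.5] [425.5  51.5  38. ]
109.5 [269.5 177.5] [455.7  87.   38. ]
506.5 [294.5 171. ] [479.6  89.1  38. ]
517.5 [244. 171.] [433.4  97.1  38. ]
669.5 [552.5 176.5] [716.   42.8  38. ]
```

View pics/w1.png

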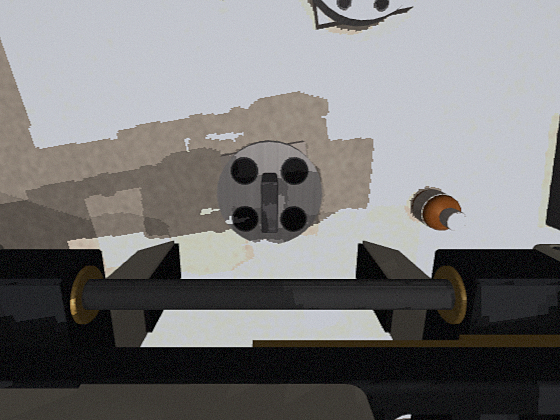

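The wrist view shows the head's four sockets at (293,218), (245,218), (294,171) and (244,171), with the bar upright between them. That puts the axis at (452.5,70.3) and the bar at 80°, so the tool is aligned. I go down and grip.

```bash
python3 -m pendant '[[[0,-0.04,-0.7],[0,0,0],1],[[0,0,-0.7],[0,0,0],1],[[0,0,-0.7],[0,0,0],1],[[0,0,-0.7],[0,0,0],1],[[0,0,-0.7],[0,0,0],1],[[0,0,-0.6],[0,0,0],1],[[0,0,-0.3],[0,0,0],1],[[0,0,-0.2],[0,0,0],1],[[0,0,0],[0,0,0],1],[[0,0,0],[0,0,0],1]]'
python3 -m pendant '[[[0,0,0],[0,0,0],-1],[[0,0,0],[0,0,0],-1],[[0,0,0],[0,0,0],-1],[[0,0,0],[0,0,0],-1],[[0,0,0],[0,0,0],-1],[[0,0,0],[0,0,0],-1],[[0,0,0],[0,0,0],-1],[[0,0,0],[0,0,0],-1],[[0,0,0],[0,0,0],-1],[[0,0,0],[0,0,0],-1]]'
```

```text
time: 2.65
tool_pos: [453.9, 70.1, 64.3]
tcp_rot: [3.141, -0.0, 1.399]
contact_force: [0.8, 0.2, -0.9]
grip_width: 92.0
finger_force: 0.0
time: 3.48
tool_pos: [453.5, 69.8, 63.7]
tcp_rot: [3.142, 0.0, 1.398]
contact_force: [-0.4, 0.5, -0.4]
grip_width: 29.4
finger_force: 0.0
```

```bash
python3 -m pendant '[[[0,0,0],[0,0,0],-1],[[0,0,0],[0,0,0],-1],[[0,0,0],[0,0,0],-1],[[0,0,0],[0,0,0],-1],[[0,0,0],[0,0,0],-1],[[0,0,0],[0,0,0],-1],[[0,0,0.3],[0,0,0],-1],[[0,0,0.4],[0,0,0],-1],[[0,0,0.4],[0,0,0],-1],[[0,0,0.4],[0,0,0],-1]]'
```

```text
time: 4.32
tool_pos: [453.0, 69.8, 109.5]
tcp_rot: [-3.141, 0.0, 1.398]
contact_force: [-0.3, -0.6, -3.2]
grip_width: 14.2
finger_force: 30.0
```

Held: opening 14.2 mm and 3 N of weight. I carry it across with the turn.

```bash
python3 -m pendant '[[[0.2,-0.4,0.5],[0,0,-0.65],-1],[[0.2,-0.6,0.5],[0,0,-0.65],-1],[[0.2,-0.6,0.5],[0,0,-0.65],-1],[[0.2,-0.6,0.4],[0,0,-0.65],-1],[[0.2,-0.6,0.3],[0,0,-0.65],-1],[[0.2,-0.6,0],[0,0,-0.65],-1],[[0.2,-0.6,0],[0,0,-0.65],-1],[[0.2,-0.6,0],[0,0,-0.65],-1],[[0.2,-0.6,0],[0,0,-0.65],-1],[[0.2,-0.6,0],[0,0,-0.65],-1]]'
python3 -m pendant '[[[0.2,-0.6,0],[0,0,-0.7],-1],[[0.2,-0.6,0],[0,0,-0.7],-1],[[0.2,-0.6,0],[0,0,-0.7],-1],[[0.2,-0.6,0],[0,0,-0.7],-1],[[0.2,-0.6,0],[0,0,-0.7],-1],[[0.2,-0.6,0],[0,0,-0.7],-1],[[0.2,-0.6,0],[0,0,-0.7],-1],[[0.2,-0.6,0],[0,0,-0.6],-1],[[0,-0.2,0],[0,0,0],-1],[[0,0,0],[0,0,0],-1]]'
python3 - <<'E'
from plant import bot
import cv2
from h import *
p=bot.camera_params("wrist"); a=bot.capture("wrist"); b=bot.capture("side")
cv2.imwrite("pics/w2.png",a);cv2.imwrite("pics/s2.png",b)
cv2.imwrite("pics/ws2.png",np.hstack([cv2.resize(a,(400,300)),cv2.resize(b,(400,300))]))
o=bot.get_obs();print(o["tool_pos"],o["tcp_rot"])
E
```

```text
time: 5.15
tool_pos: [513.1, -105.0, 175.0]
tcp_rot: [-3.141, 0.001, 0.614]
contact_force: [-0.5, 0.9, -3.6]
grip_width: 14.4
finger_force: 30.0
time: 5.98
tool_pos: [560.9, -255.4, 174.4]
tcp_rot: [-3.141, 0.001, -0.042]
contact_force: [0.1, 1.1, -3.2]
grip_width: 14.0
finger_force: 30.0
[ 560.84990875 -253.42862233  174.4918115 ] [-3.14042056e+00  1.37005324e-03 -4.08586056e-02]
```

View pics/ws2.png

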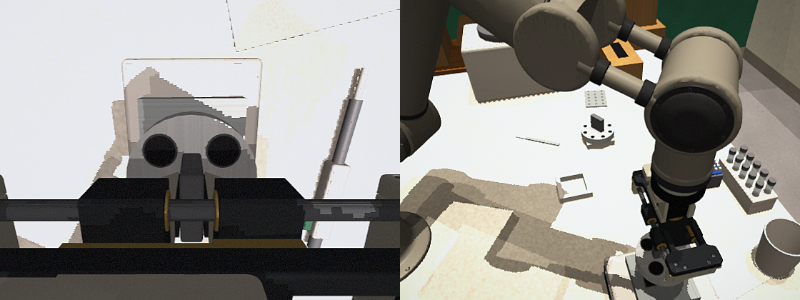

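The head hangs level and symmetric above the mixer: the wrist view has its sockets at (160,150) and (223,150), and the side view shows nothing astray. I lower gently, watching the force.

```bash
python3 -m pendant '[[[0.03,-0.06,-0.3],[0,0,0],-1],[[0,0,-0.3],[0,0,0],-1],[[0,0,-0.3],[0,0,0],-1],[[0,0,-0.3],[0,0,0],-1],[[0,0,0],[0,0,0],-1],[[0,0,0],[0,0,0],-1],[[0,0,-0.05],[0,0,0],-1],[[0,0,-0.05],[0,0,0],-1],[[0,0,-0.05],[0,0,0],-1],[[0,0,-0.05],[0,0,0],-1]]'
```

```text
time: 6.92
tool_pos: [562.5, -256.1, 132.9]
tcp_rot: [3.141, -0.001, -0.042]
contact_force: [-0.4, 0.0, -3.5]
grip_width: 13.5
finger_force: 30.0
```

Key foot is just below the mouth with no contact. On down to about z 123.

```bash
python3 -m pendant '[[[0,0,-0.03],[0,0,0],-1],[[0,0,-0.03],[0,0,0],-1],[[0,0,-0.03],[0,0,0],-1],[[0,0,-0.03],[0,0,0],-1],[[0,0,-0.03],[0,0,0],-1],[[0,0,-0.03],[0,0,0],-1],[[0,0,-0.03],[0,0,0],-1],[[0,0,-0.03],[0,0,0],-1],[[0,0,-0.03],[0,0,0],-1],[[0,0,-0.03],[0,0,0],-1]]'
```

```text
time: 7.75
tool_pos: [562.4, -256.0, 123.7]
tcp_rot: [3.141, 0.0, -0.042]
contact_force: [0.4, -0.2, -3.4]
grip_width: 13.8
finger_force: 30.0
```

```bash
python3 -m pendant '[[[0,0,-0.02],[0,0,0],-1],[[0,0,-0.02],[0,0,0],-1],[[0,0,-0.02],[0,0,0],-1],[[0,0,-0.02],[0,0,0],-1],[[0,0,-0.02],[0,0,0],-1],[[0,0,-0.02],[0,0,0],-1],[[0,0,0],[0,0,0],-1],[[0,0,0],[0,0,0],-1],[[0,0,0],[0,0,0],-1],[[0,0,0],[0,0,0],-1]]'
```

```text
time: 8.58
tool_pos: [562.5, -256.1, 120.7]
tcp_rot: [3.141, -0.0, -0.042]
contact_force: [-2.4, 1.4, 5.9]
grip_width: 14.0
finger_force: 30.0
```

Contact comes at the expected home height. One light press, then release.

```bash
python3 -m pendant '[[[0,0,-0.02],[0,0,0],-1],[[0,0,0],[0,0,0],-1],[[0,0,0],[0,0,0],-1],[[0,0,0],[0,0,0],0],[[0,0,0],[0,0,0],0],[[0,0,0],[0,0,0],0],[[0,0,0],[0,0,0],0],[[0,0,0],[0,0,0],0],[[0,0,0],[0,0,0],0],[[0,0,0],[0,0,0],0]]'
python3 -m pendant '[[[0,0,0],[0,0,0],0],[[0,0,0],[0,0,0],0],[[0,0,0.2],[0,0,0],0],[[0,0,0.4],[0,0,0],0],[[0,0,0.6],[0,0,0],0],[[0,0,0.8],[0,0,0],0],[[0,0,0.8],[0,0,0],0],[[0,0,0.8],[0,0,0],0],[[0,0,0.4],[0,0,0],0],[[0,0,0],[0,0,0],0]]'
python3 -m pendant '[[[-1,0,0.2],[0,0,0],0],[[-1,0,0.2],[0,0,0],0],[[-1,0,0],[0,0,0],0],[[-0.5,1,0],[0,0,0],0],[[0,1,0],[0,0,0],0],[[0,1,0],[0,0,0],0],[[0,1,0],[0,0,0],0],[[0,1,0],[0,0,0],0],[[0,0.5,0],[0,0,0],0],[[0,0,0],[0,0,0],0]]'
python3 - <<'E'
from plant import bot
import cv2
from h import *
a=bot.capture("top"); b=bot.capture("side")
cv2.imwrite("pics/ts3.png",np.hstack([cv2.resize(a[140:270,330:480],(400,347)),cv2.resize(b[240:,230:430],(400,360))[:347]]))
for n,im,bx in(("top",a,(380,170,430,235)),("side",b,(300,300,430,419))):
    p=bot.camera_params(n)
    for A,r,q in blobs(im,bx,0,50,20): print(n,A,np.round(r[0],1),ray(p,r[0],95).round(1))
E
```

```text
time: 9.42
tool_pos: [562.4, -256.0, 119.4]
tcp_rot: [3.142, 0.0, -0.042]
contact_force: [0.1, 0.2, 0.8]
grip_width: 45.7
finger_force: 0.0
time: 10.25
tool_pos: [563.6, -256.7, 243.7]
tcp_rot: [3.138, -0.006, -0.042]
contact_force: [1.1, -0.5, 0.5]
grip_width: 46.3
finger_force: 0.0
time: 11.08
tool_pos: [456.7, -88.2, 250.9]
tcp_rot: [-3.14, 0.001, -0.039]
contact_force: [0.3, -0.1, -0.5]
grip_width: 46.0
finger_force: 0.0
top 182.0 [411. 205.] [ 553.7 -262.9   95. ]
top 75.5 [391.8 208.4] [ 547.3 -222.    95. ]
top 46.0 [419.5 189.5] [ 586.4 -282.8   95. ]
top 78.5 [396. 190.] [ 586.3 -232.7   95. ]
side 242.0 [356.  397.5] [ 538.4 -278.2   95. ]
side 234.5 [391.  389.5] [ 585.5 -279.9   95. ]
side 720.0 [361. 372.] [ 557.4 -246.8   95. ]
```

View pics/ts3.png

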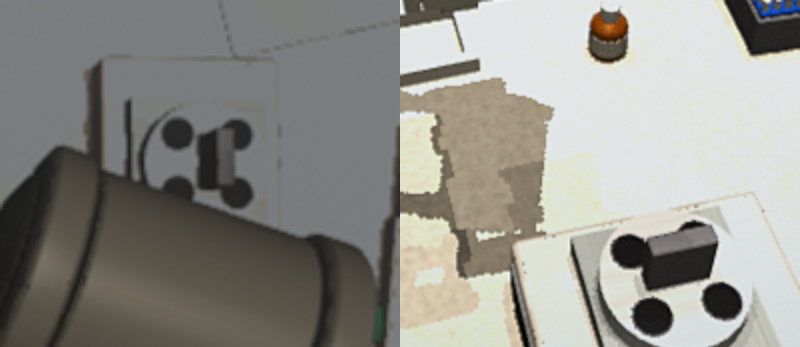

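The pictures show the head flat and centred on the plate, bar along the slot, with the gripper clear and the other head untouched.

```bash
python3 -c "
from plant import bot
print(bot.close_job())"
```

```text
the job is handed in; nothing more can be done
None
```

The four-socket head is in the mixer slot and let go: contact came at the expected fully-home height, the pictures show it flat and centred on the plate with the gripper clear, the arm never went near the eight-socket head, and the job was handed in at about 11 s, though the hand-in call gave no verdict.

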